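# Reset the torch gas shut-off with its key

## Task

The torch gas shut-off at the soldering hearth has tripped: turn the key in its switch box clockwise, seen from above, as far as it will go, up against the firm stop, which resets it and swings the pointer on the dial beside it. Then turn the key back to the one position where it comes out, which has to be felt for, draw it straight out without forcing it, and set it down upright in the bore of the wooden key block (do not drop it). Be gentle with the lock all along and leave the flux bottle, the charcoal block and the stone dish where they are.

Things in the scene. Friction and masses are not known exactly. Their poses are not given: they have to be found in the camera images.
- lock: Switch box: grey steel, 110 x 110 mm, on a 150 x 150 x 18 mm board fixed to the bench; origin at the board's underside, top face 66 mm higher; x, y along its edges, dial on its +x side. Key axis vertical through its middle. Key angle: from the box's x to the key's x, anticlockwise from above positive; about -0.65 rad at the start. Over 70 N of contact force (all points summed) damages it.
- keyway (a point): Centre of the key hole on the box's top face, axes as the box. Turning clockwise, the key is free for 0.1 to 0.8 rad, then drives the reset dog against an even drag of about 0.1 N m, up to a firm stop at a key angle between -1.7 and -1.1 rad, different each run. It gives 0.1 rad or so (play), then about 0.35 N m on the key makes 70 N on bit and walls: let 0.2 N m do.
- key_collar (a point): Centre of the underside of the key's steel collar (52 mm across, 4 mm thick), which hides the notch the key comes out by. That release angle is between -0.4 and +0.5 rad, different each run and unrelated to the stop, and leaves about 0.1 rad either way. Elsewhere the bit catches under the cover after 2 mm of lift; a 30 N pull there is too much. 0.5 rad or so past it is another stop.
- key_bow (a point): Centre of the key's bow: an upright black plastic tab 36 mm (x) by 9 mm (y, the way to grip it) by 36 mm high, to be taken from above; 75 mm above the key's foot and 39 mm above the box's top face while in the lock. z up along the key's axis, x along the bow towards the side of the bit.
- key_foot (a point): Centre of the lower end of the key's round shaft (13 mm across, 37 mm from foot to collar, 1.5 mm of play all round in the lock), 36 mm below the box's top face while in the lock, so a 36 mm lift frees it. A bit 6 mm wide and 6 mm high, 17 to 23 mm above the foot, sticks out towards the key's x to 20 mm from its axis.
- key: The whole key, about 120 g, 93 mm tall, loose; origin at its foot, z up, x towards the bit.
- pointer (a joint): Short black pointer on the white dial beside the key, turning about the key's axis, moved only by the reset dog in the box: below 0.1 rad = tripped, as at the start; it swings clockwise to 0.35 rad = fully reset when the key is against the firm stop, and stays there when the key turns back. Above 0.28 rad counts as reset.
- bore (a point): Centre of the mouth of the upright round bore (46 mm across, 35 mm deep) in the wooden key block, 90 x 90 x 47 mm high, fixed to the bench. The key stands in it on its foot, collar 2 mm above the block, bow 40 mm above this point, leaning a little.
- flux_mid (a point): Middle of a white flux bottle, 52 mm in diameter and 120 mm tall, loose on the bench: leave it alone.
- charcoal_mid (a point): Middle of a dark charcoal block, 70 x 110 x 30 mm, loose on the bench: leave it alone.
- dish_mid (a point): Middle of a small grey stone bowl, 90 mm across and 35 mm high, loose on the bench: leave it alone.
Mind the look-alikes: they are no part of the job. Leave any purple or turquoise look-alike of the key alone.

How it is judged:
On the way, in this order (a step that is already met when the one before it is completed fails the run):
1. the key, still in the lock, has been turned to the stop: the pointer shows reset (value of joint pointer above 0.28 rad and z of key_foot in the frame of keyway below -0.025 m and horizontal distance between key_foot and keyway below 0.01 m), for 0.1 s.
2. the key has been drawn out of the lock (z of key_foot in the frame of keyway above 0.002 m and value of joint pointer above 0.28 rad), for 0.1 s.
At the end, for the whole second after the job is handed in: The pointer shows reset (above 0.28 rad), and the key stands released and at rest in the bore of the wooden block: foot within 15 mm of the bore's axis and at least 25 mm deep, leaning less than 0.3 rad (value of joint pointer above 0.28 rad and horizontal distance between key_foot and bore below 0.015 m and z of key_foot in the frame of bore below -0.025 m and angle between key_bow's own z axis and vertical below 0.3 rad and linear speed of key below 0.02 m/s and contact force between the fingers and key below 0.1 N); the robot touches nothing.
It fails at once if the key is forced in the lock (more than 70 N between them, walls, stop and cover together) (contact force between key and lock above 70 N).
It fails at once if the key is dropped (falls free faster than 0.45 m/s) (linear speed of key above 0.45 m/s and contact force between each of the arm, the fingers and key below 0.05 N).
It fails at once if the robot presses hard on the switch box (more than 40 N) (contact force between any of the fingers, the arm and lock above 40 N).
It fails at once if a bystander is moved more than 30 mm (distance of any of flux_mid, charcoal_mid, dish_mid from where it was at the start of the episode above 0.03 m).
It also fails if it takes over 72 s, if anything falls off the work surface, if the arm or the gripper's body presses on something with over 40 N, if the wrist force passes 120 N, or if a joint passes its speed limit or range.

## Robot

A 6-joint arm with a two-finger parallel gripper is mounted at the origin on the work surface. World frame = base frame: x ahead of the robot, y to its left, z up, the work surface at z = 0. Lengths are in m, angles in rad, forces in N, time in s.
With the tool pointing down it reaches from about 0.35 to 0.775 m from the base axis. Payload 7.3 kg.
Tool frame: the origin (TCP) lies midway between the tips of the shut fingers; the grasp point (between the pads) lies 19 mm behind it (robot.grasp_offset is the z of the grasp point in the tool frame, in m); z points along the fingers, y is the direction in which the jaws open and shut (so a half turn about z gives the same grasp; the last joint's range is limited). The gripper opens to 92 mm and grips with 3 to 60 N. Pads are 19 mm wide; open, the fingers measure 130 mm over their backs; the gripper's body (75 mm by 190 mm) begins 47 mm behind the grasp point.
Start: joints at [1.074, 0.342, 1.524, -0, 1.275, -0.146], TCP at [0.18, 0.493, 0.227] pointing down, gripper open.
Joint ranges: [-2.53, 2.53], [-0.77, 2.02], [0.04, 2.7], [-1, 4.14], [0.28, 2.66], [-3.11, 3.11]. Speed limits (rad/s): [2.57, 2.57, 3.14, 3.14, 3.14, 3.14].

## Interface

Orientations are given as [roll, pitch, yaw] about the fixed x, y, z axes, in that order (R = Rz(yaw) Ry(pitch) Rx(roll)).
In Python, from cell import observe, imaging, workorder, robot gives the robot as it stands. The module is installed in compiled form; this text tells all that it offers.
- The arm moves only by the tool send_rows, never from a script. Its argument "series" is a list of rows, each a list of 7 numbers: the shift along the tool's x, y, z in m, then the turn, a rotation vector about the tool's x, y, z in rad, then the closure, from 0 (fully open) to 1 (shut). A call has 1 to 5 rows; each row shifts and turns the commanded pose from where the row before left it, along the tool's axes as they then stand; what a row does not reach is not made up. A row lasts 1/12 s, in which the tool goes at most 41.7 mm and 7.16 degrees, less where a joint would pass 70% of its speed; a pose out of reach is approached as far as the arm can. A call is refused whole if a number of a shift passes 0.0417 or a number of a turn 0.125, either way. A call with a gripper value outside its range is refused whole. The fingers move at their own pace and stop on an object; "newtons" is the grip in N (left out, the last holds). Time passes only in rows, so rows that do not move let the fingers close. It gives the time, the measured TCP pose, the force and the opening at its end, in the units of the state.
- observe(): the state, without advancing time (a new reading comes with each control period).
- imaging.read_camera(name): name is "side" or "top"; returns a dict with "color" (420x560x3 uint8, red, green, blue), "range_z" (420x560 float32, m along the optical axis (not along the pixel's ray), 0 where there is no reading), "vfov" (degrees; the focal length in pixels is half the picture's height over the tangent of half this angle, whatever the lens; pixels are square), "cx", "cy" (the principal point, pixels), "T" (4x4, takes a point from camera to world coordinates). Camera axes: x right, y down, z forward; pixel columns grow to the right and rows downward; lengths in m; the calibration is good to about 2 mm. A picture is of the moment at which its call begins.
- workorder.hand_in(): hands the job in, once; it reports no verdict.
The state is a dict: "time": time; "qpos": joint angles; "qvel": joint speeds; "joint_efforts": joint torques, N m; "tool_pos": TCP position; "tool_rot": TCP orientation; "contact_force": force on the tool from outside, world axes, zero at the start; "torque": the same for the moment, N m; "opening": finger opening in m.
Only numpy, scipy, OpenCV 4.12 (cv2) and the standard library are available. Lean on these libraries where they do the work, as an engineer would, in place of code of your own. Each camera call takes 0.05 s, during which the arm holds its last target.

## Working session

There is one attempt and no reset: what is moved stays moved. The work goes in short steps, Python scripts to look and compute and a tool call to move; the robot and the scene stay as the last step left them, time stands still between calls to the robot, and variables do not carry over. Pictures are saved under pics/ and viewed, and the job is handed in when it is done.

Besides the shell and the picture viewer there is one more tool, called after ">>>" by a JSON object that holds its "op" and its "data", one argument or row to a line. send_rows: Moves the arm, as the interface text tells. Its arguments: {"type":"object","properties":{"series":{"type":"array","items":{"type":"array","items":{"type":"number"}}},"newtons":{"type":"number"}},"required":["series"]}

```bash
mkdir -p pics; ls; python3 - <<'E'
from cell import observe, imaging, workorder, robot
import cv2,numpy as np
print(observe()); print(robot.grasp_offset)
for n in("side","top"):
    d=imaging.read_camera(n); cv2.imwrite(f"pics/{n}0.png",d["color"][:,:,::-1]); np.savez(f"{n}0.npz",**d); print(n,d["vfov"],d["cx"],d["cy"],d["T"])
E
```

```text
pics
{'time': 0.0, 'qpos': array([ 1.07400281e+00,  3.42717894e-01,  1.52500877e+00, -4.71682154e-06,
        1.27538240e+00, -1.46010921e-01]), 'qvel': array([-0.00019484,  0.00090418, -0.00102708,  0.00110775,  0.00119278,
       -0.00045353]), 'joint_efforts': array([ 1.24086666e-03, -4.31243598e+01, -2.44222087e+01,  7.16754911e-02,
        5.60031622e-02, -1.50385613e-04]), 'tool_pos': array([0.18020097, 0.49268045, 0.22605034]), 'tool_rot': array([-3.14009172e+00, -2.16163900e-04,  2.79081127e+00]), 'contact_force': array([0.85605556, 0.00624608, 0.11738476]), 'torque': array([ 0.07763512,  0.01505044, -0.03055959]), 'opening': 0.09173651267749063}
-0.0188
side 46.01116514067743 284.61206193880685 200.33165765573057 [[ 0.75907073 -0.45597345  0.46465023 -0.01233635]
 [-0.65095417 -0.52242551  0.55075426 -0.58387879]
 [-0.00838419 -0.72052744 -0.69337573  0.97677151]
 [ 0.          0.          0.          1.        ]]
top 51.24200196348643 281.2461790571873 214.26528565928703 [[-0.00638299 -0.9897256   0.14283733  0.41770519]
 [-0.99984544  0.00865664  0.01530194  0.09289721]
 [-0.01638121 -0.14271758 -0.98962788  1.16174602]
 [ 0.          0.          0.          1.        ]]
```

View pics/side0.png

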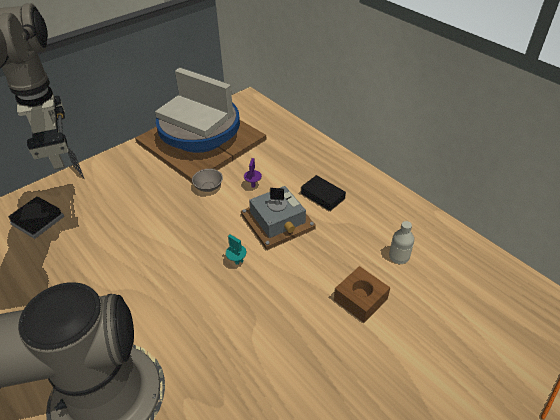

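View pics/top0.png

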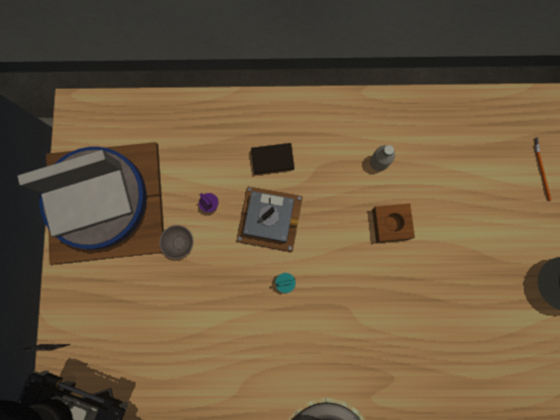

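```bash
cat > h.py <<'E'
import numpy as np,cv2
def load(n): return dict(np.load(n))
def pt(d,u,v,z=None):
    f=210/np.tan(np.radians(d["vfov"])/2); T=d["T"]
    r=np.array([(u-d["cx"])/f,(v-d["cy"])/f,1.0])
    if z is None: p=r*d["range_z"][int(round(v)),int(round(u))]; return T[:3,:3]@p+T[:3,3]
    w=T[:3,:3]@r; return T[:3,3]+w*(z-T[2,3])/w[2]
def crop(d,u0,v0,w,h,s,name):
    cv2.imwrite(name,cv2.resize(np.ascontiguousarray(d["color"][v0:v0+h,u0:u0+w,::-1]),None,fx=s,fy=s,interpolation=cv2.INTER_CUBIC))
E
python3 - <<'E'
from h import *
t=load("top0.npz");s=load("side0.npz")
crop(t,230,180,80,75,8,"pics/c1.png");crop(t,365,195,60,55,8,"pics/c2.png");crop(s,235,175,85,75,8,"pics/c3.png");crop(s,325,260,75,65,8,"pics/c4.png")
E
```

```text
(no output)
```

View pics/c1.png

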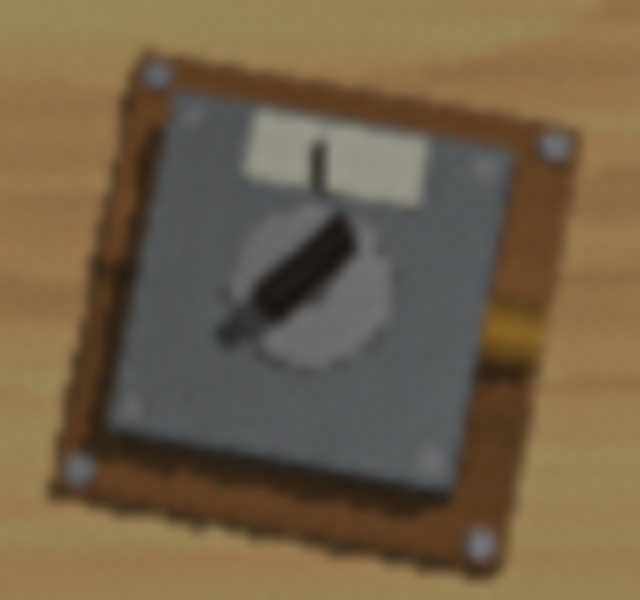

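View pics/c2.png

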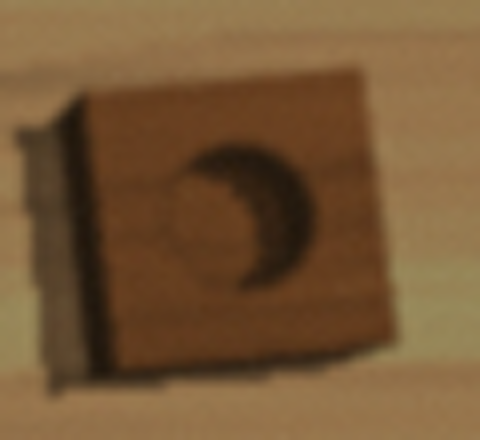

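View pics/c3.png

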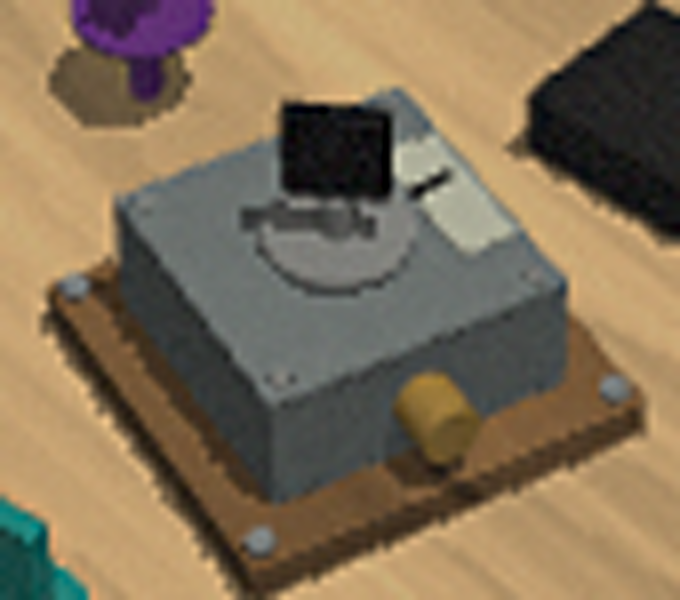

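View pics/c4.png

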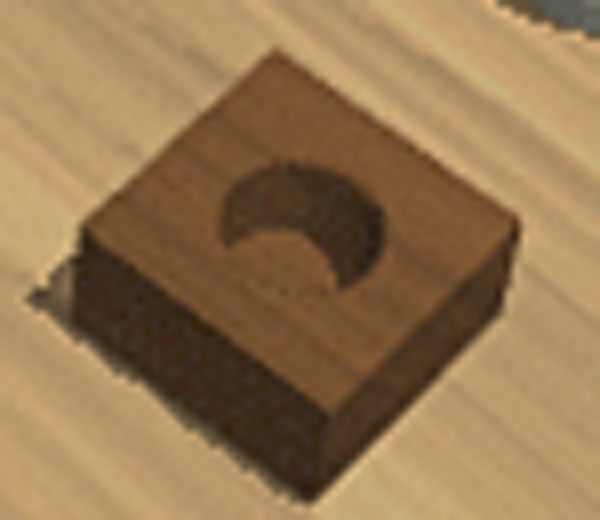

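```bash
cat >> h.py <<'E'
def cp(d,u0,v0,P,z,s=8): return np.array([pt(d,u0+(u+.5)/s-.5,v0+(v+.5)/s-.5,z) for u,v in P])
E
python3 - <<'E'
from h import *
np.set_printoptions(precision=4,suppress=True)
t=load("top0.npz");s=load("side0.npz")
a=cp(t,230,180,[(172,92),(515,148),(452,495),(108,430)],.066)
b=cp(s,235,175,[(120,200),(392,90),(568,285),(280,400)],.066)
for q in(a,b):
    print(q[:,:2],q.mean(0)); e=np.roll(q,-1,0)-q; print(np.linalg.norm(e,axis=1),np.degrees(np.arctan2(e[:,1],e[:,0])))
# bow top ends (top view) z=.123
k=cp(t,230,180,[(268,312),(340,230)],.115); print(k,k.mean(0),np.arctan2(*(k[0]-k[1])[1::-1]))
k=cp(s,235,175,[(282,102),(392,108)],.123); print(k,k.mean(0),np.arctan2(*(k[0]-k[1])[1::-1]))
a=cp(t,365,195,[(85,95),(360,68),(398,343),(110,372)],.047)
b=cp(s,325,260,[(80,232),(277,48),(520,222),(330,412)],.047)
for q in(a,b):
    print(q[:,:2],q.mean(0)); e=np.roll(q,-1,0)-q; print(np.linalg.norm(e,axis=1),np.degrees(np.arctan2(e[:,1],e[:,0])))
# depth points
for d,n in((t,"t"),(s,"s")):
    f=210/np.tan(np.radians(d["vfov"])/2)
    v,u=np.mgrid[0:420,0:560]; Z=d["range_z"]
    P=np.stack([(u-d["cx"])/f*Z,(v-d["cy"])/f*Z,Z],-1)@d["T"][:3,:3].T+d["T"][:3,3]
    m=(abs(P[...,0]-.41)<.06)&(abs(P[...,1]-.11)<.06)
    x=P[(P[...,2]>.08)&(P[...,2]<.14)&(Z>0)&(abs(P[...,0]-a[:,0].mean())<.3)&(abs(P[...,1])<.3)]
    print(n,len(x),x.mean(0),x.min(0),x.max(0))
E
```

```text
[[0.6363 0.1865]
 [0.6172 0.0773]
 [0.507  0.0982]
 [0.5283 0.2062]] [0.5722 0.1421 0.066 ]
[0.1108 0.1122 0.1101 0.1099] [-99.9579 169.2688  78.8423 -10.3736]
[[0.5296 0.2032]
 [0.6332 0.185 ]
 [0.615  0.0757]
 [0.5118 0.0975]] [0.5724 0.1403 0.066 ]
[0.1051 0.1108 0.1054 0.1071] [ -9.9534 -99.445  168.0421  80.4427]
[[0.5587 0.153  0.115 ]
 [0.5835 0.1312 0.115 ]] [0.5711 0.1421 0.115 ] 2.4210881566823828
[[0.5625 0.1557 0.123 ]
 [0.5872 0.1304 0.123 ]] [0.5749 0.143  0.123 ] 2.343075936527754
[[ 0.5968 -0.1314]
 [ 0.6048 -0.2198]
 [ 0.5162 -0.2275]
 [ 0.5077 -0.1361]] [ 0.5564 -0.1787  0.047 ]
[0.0887 0.089  0.0919 0.0893] [ -84.8351 -174.9977   95.3181    2.969 ]
[[ 0.5075 -0.1411]
 [ 0.5987 -0.1321]
 [ 0.6048 -0.221 ]
 [ 0.5168 -0.2288]] [ 0.5569 -0.1808  0.047 ]
[0.0917 0.0891 0.0884 0.0882] [   5.632   -86.0668 -174.9414   96.076 ]
t 420 [ 0.64   -0.0269  0.1012] [ 0.3973 -0.1771  0.08  ] [0.7467 0.2993 0.127 ]
s 558 [ 0.6229 -0.0058  0.0999] [ 0.3963 -0.178   0.0801] [0.7411 0.2995 0.1259]
```

```bash
cat >> h.py <<'E'
from scipy.spatial.transform import Rotation as Ro
def plan(p,yaw=None,off=0.0188,s=None):
    """shift in tool axes to bring the grasp point to p, and tool-z turn needed"""
    from cell import observe
    s=observe(); R=Ro.from_euler('xyz',s["tool_rot"]).as_matrix()
    g=s["tool_pos"]-off*R[:,2]
    d=R.T@(np.array(p)-g)
    out=dict(t=round(s["time"],2),grasp=g.round(4),rot=s["tool_rot"].round(4),shift=d.round(4),F=s["contact_force"].round(2),M=s["torque"].round(3),op=round(s["opening"],4),q6=round(s["qpos"][5],3))
    if yaw is not None: out["turnz"]=round(-((yaw-s["tool_rot"][2]+np.pi)%(2*np.pi)-np.pi),4)
    for k,v in out.items(): print(k,v)
E
python3 -c "
from h import *
plan([.5725,.1415,.165],2.31)"
```

```text
t 0.1
grasp [0.1802 0.4927 0.2449]
rot [-3.1402e+00 -2.0000e-04  2.7908e+00]
shift [-0.4891 -0.195   0.0801]
F [-0.44  0.17 -0.87]
M [ 0.05  -0.032  0.014]
op 0.092
q6 -0.146
turnz 0.4808
```

>>> {"op": "send_rows", "data": {
  "series": [
    [-0.0326, -0.013, 0.004, 0, 0, 0, 0],
    [-0.0326, -0.013, 0.004, 0, 0, 0, 0],
    [-0.0326, -0.013, 0.004, 0, 0, 0, 0],
    [-0.0326, -0.013, 0.004, 0, 0, 0, 0],
    [-0.0326, -0.013, 0.004, 0, 0, 0, 0]
  ]
}}

```text
time: 0.52
tool_pos: [0.3118, 0.3747, 0.2063]
tool_rot: [-3.141, -0.0, 2.791]
contact_force: [0.1, 0.8, 0.4]
opening: 0.0923
```

>>> {"op": "send_rows", "data": {
  "series": [
    [-0.0326, -0.013, 0.005, 0, 0, 0, 0],
    [-0.0326, -0.013, 0.005, 0, 0, 0, 0],
    [-0.0326, -0.013, 0.005, 0, 0, 0, 0],
    [-0.0326, -0.013, 0.005, 0, 0, 0, 0],
    [-0.0326, -0.013, 0.005, 0, 0, 0, 0]
  ]
}}

```text
time: 0.93
tool_pos: [0.4427, 0.2575, 0.1812]
tool_rot: [-3.141, -0.0, 2.791]
contact_force: [0.4, 0.5, 0.4]
opening: 0.0919
```

>>> {"op": "send_rows", "data": {
  "series": [
    [-0.0326, -0.013, 0.007, 0, 0, 0, 0],
    [-0.0326, -0.013, 0.007, 0, 0, 0, 0],
    [-0.0326, -0.013, 0.007, 0, 0, 0, 0],
    [-0.0326, -0.013, 0.007, 0, 0, 0, 0],
    [-0.0326, -0.013, 0.007, 0, 0, 0, 0]
  ]
}}

```text
time: 1.35
tool_pos: [0.5734, 0.1404, 0.1459]
tool_rot: [-3.141, -0.001, 2.791]
contact_force: [0.3, 1.0, -0.0]
opening: 0.092
```

>>> {"op": "send_rows", "data": {
  "series": [
    [0, 0, 0, 0, 0, 0.12, 0],
    [0, 0, 0, 0, 0, 0.12, 0],
    [0, 0, 0, 0, 0, 0.12, 0],
    [0, 0, 0, 0, 0, 0.12, 0],
    [0, 0, 0, 0, 0, 0, 0]
  ]
}}

```text
time: 1.77
tool_pos: [0.5724, 0.1418, 0.1462]
tool_rot: [-3.141, -0.001, 2.306]
contact_force: [-0.7, -0.2, 0.2]
opening: 0.092
```

```bash
python3 -c "
from h import *
plan([.5725,.1415,.105],2.31)
from cell import imaging
d=imaging.read_camera('side');crop(d,220,140,100,80,8,'pics/s1.png')
d=imaging.read_camera('top');crop(d,220,170,100,80,8,'pics/t1.png')
"
```

```text
t 1.77
grasp [0.5724 0.1418 0.165 ]
rot [-3.1408e+00 -8.0000e-04  2.3062e+00]
shift [-0.0003 -0.0001  0.06  ]
F [-0.69 -0.18  0.16]
M [-0.019  0.015  0.05 ]
op 0.092
q6 -0.623
turnz -0.0038
```

View pics/s1.png

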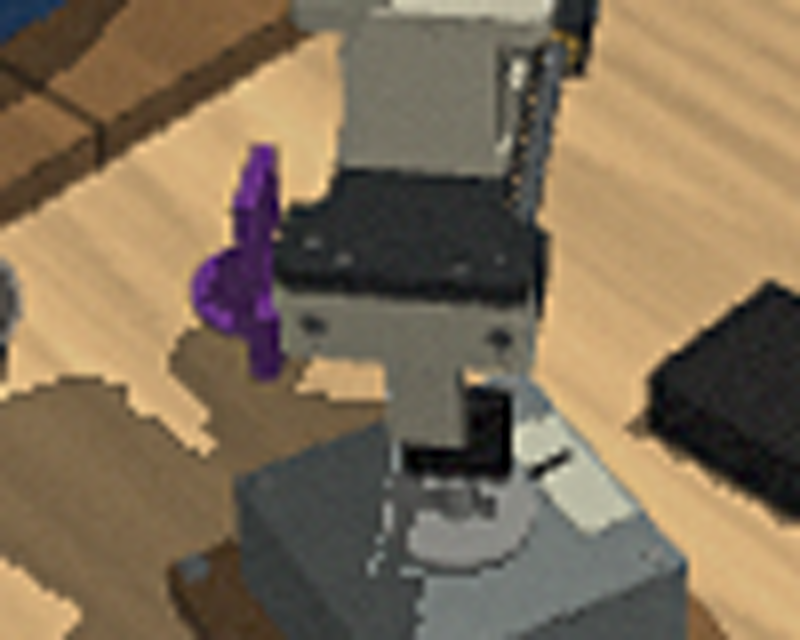

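View pics/t1.png

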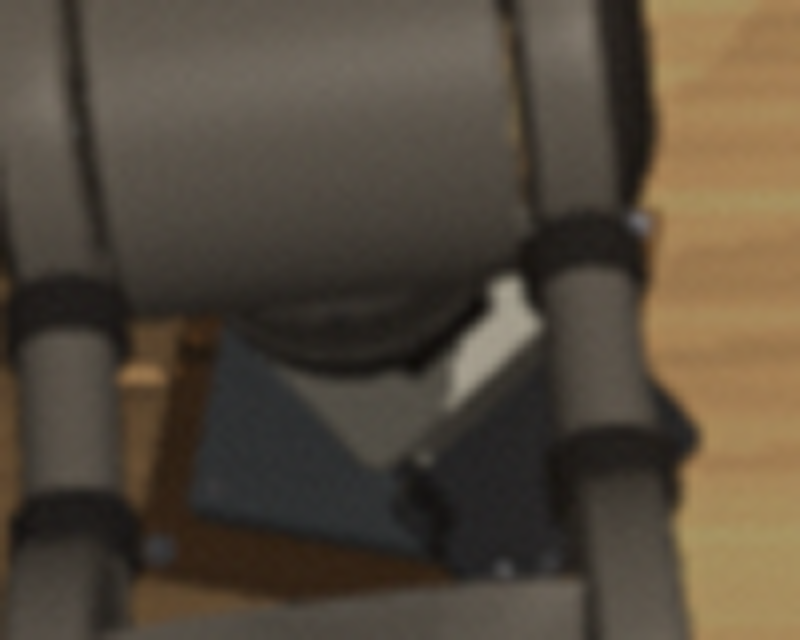

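>>> {"op": "send_rows", "data": {
  "series": [
    [0, 0, 0.015, 0, 0, 0, 0],
    [0, 0, 0.015, 0, 0, 0, 0],
    [0, 0, 0.015, 0, 0, 0, 0],
    [0, 0, 0.01, 0, 0, 0, 0],
    [0, 0, 0.004, 0, 0, 0, 0]
  ]
}}

```text
time: 2.28
tool_pos: [0.5716, 0.1418, 0.086]
tool_rot: [-3.139, -0.002, 2.313]
contact_force: [0.6, -0.6, 0.3]
opening: 0.092
```

>>> {"op": "send_rows", "data": {
  "series": [
    [0, 0, 0, 0, 0, 0, 0.6],
    [0, 0, 0, 0, 0, 0, 0.75],
    [0, 0, 0, 0, 0, 0, 0.8],
    [0, 0, 0, 0, 0, 0, 0.8],
    [0, 0, 0, 0, 0, 0, 0.8]
  ],
  "newtons": 5
}}

```text
time: 2.7
tool_pos: [0.573, 0.142, 0.0885]
tool_rot: [3.14, 0.001, 2.311]
contact_force: [0.5, 0.1, -1.0]
opening: 0.0635
```

```bash
python3 -c "
from h import *
plan([.5725,.1415,.105],2.31)
from cell import imaging
d=imaging.read_camera('side');crop(d,235,155,80,70,8,'pics/s2.png')
"
```

```text
t 2.7
grasp [0.573  0.142  0.1073]
rot [3.1404e+00 7.0000e-04 2.3110e+00]
shift [-0.     -0.0007  0.0023]
F [ 0.51  0.14 -1.01]
M [-0.029 -0.037  0.025]
op 0.0635
q6 -0.627
turnz 0.001
```

View pics/s2.png

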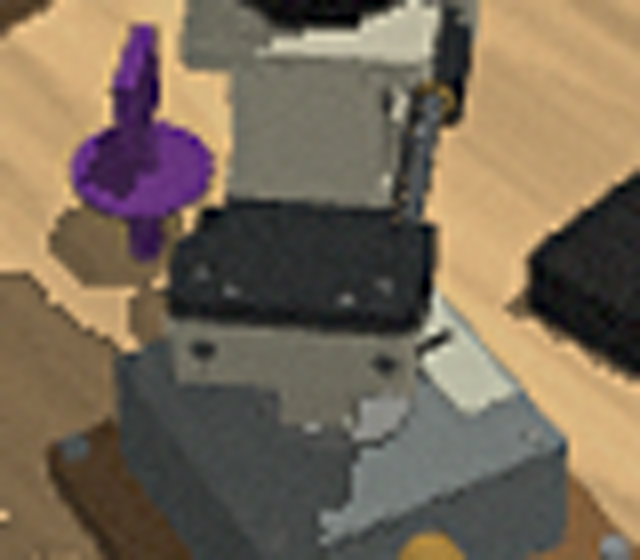

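>>> {"op": "send_rows", "data": {
  "series": [
    [0, 0, 0, 0, 0, 0, 0.85],
    [0, 0, 0, 0, 0, 0, 0.9],
    [0, 0, 0, 0, 0, 0, 1],
    [0, 0, 0, 0, 0, 0, 1],
    [0, 0, 0, 0, 0, 0, 1]
  ]
}}

```text
time: 3.17
tool_pos: [0.5726, 0.1419, 0.0877]
tool_rot: [3.142, -0.0, 2.311]
contact_force: [0.1, -0.4, -0.2]
opening: 0.0258
```

>>> {"op": "send_rows", "data": {
  "series": [
    [0, 0, 0, 0, 0, 0, 1],
    [0, 0, 0, 0, 0, 0, 1],
    [0, 0, 0, 0, 0, 0, 1],
    [0, 0, 0, 0, 0, 0, 1],
    [0, 0, 0, 0, 0, 0, 1]
  ]
}}

```text
time: 3.58
tool_pos: [0.5728, 0.1419, 0.0878]
tool_rot: [3.141, 0.0, 2.311]
contact_force: [1.5, 1.0, 0.3]
opening: 0.0091
```

```bash
python3 -c "
from h import *
plan([.5725,.1415,.105],2.31)
"
```

```text
t 3.58
grasp [0.5728 0.1419 0.1066]
rot [3.1412e+00 1.0000e-04 2.3108e+00]
shift [-0.0001 -0.0005  0.0016]
F [1.47 1.04 0.32]
M [-0.009 -0.079 -0.018]
op 0.0091
q6 -0.627
turnz 0.0008
```

Gripped at 9.1 mm with little force. Raise the grip and start turning clockwise (tool z points down: +z turn = clockwise from above).

>>> {"op": "send_rows", "data": {
  "series": [
    [0, 0, 0, 0, 0, 0, 1],
    [0, 0, 0, 0, 0, 0, 1],
    [0, 0, 0, 0, 0, 0, 1],
    [0, 0, 0, 0, 0, 0, 1]
  ],
  "newtons": 20
}}

```text
time: 3.92
tool_pos: [0.5727, 0.1419, 0.0878]
tool_rot: [3.141, 0.0, 2.311]
contact_force: [1.0, -0.2, 1.3]
opening: 0.009
```

```bash
cat > st.py <<'E'
from cell import observe
import numpy as np
s=observe()
print(round(s["time"],2),"pos",s["tool_pos"].round(4),"yaw",s["tool_rot"].round(4),"F",s["contact_force"].round(2),"M",s["torque"].round(3),"op",round(s["opening"],4),"e6",s["joint_efforts"].round(3)[[0,5]])
E
python3 st.py
```

```text
3.92 pos [0.5727 0.1419 0.0878] yaw [3.1412e+00 1.0000e-04 2.3108e+00] F [ 0.99 -0.16  1.28] M [ 0.038 -0.106  0.019] op 0.009 e6 [-0.158 -0.   ]
```

>>> {"op": "send_rows", "data": {
  "series": [
    [0, 0, 0, 0, 0, 0.03, 1],
    [0, 0, 0, 0, 0, 0.03, 1],
    [0, 0, 0, 0, 0, 0.03, 1]
  ]
}}

```text
time: 4.17
tool_pos: [0.5726, 0.1419, 0.0878]
tool_rot: [3.141, 0.0, 2.219]
contact_force: [-0.9, -0.5, 1.0]
opening: 0.009
```

```bash
python3 st.py
```

```text
4.17 pos [0.5726 0.1419 0.0878] yaw [3.1415e+00 1.0000e-04 2.2194e+00] F [-0.91 -0.47  0.98] M [-0.026 -0.037  0.025] op 0.009 e6 [-0.033 -0.476]
```

>>> {"op": "send_rows", "data": {
  "series": [
    [0, 0, 0, 0, 0, 0.04, 1],
    [0, 0, 0, 0, 0, 0.04, 1],
    [0, 0, 0, 0, 0, 0.04, 1]
  ]
}}

```text
time: 4.42
tool_pos: [0.5728, 0.1419, 0.0878]
tool_rot: [3.141, 0.0, 2.099]
contact_force: [2.0, 0.8, 1.1]
opening: 0.009
```

```bash
python3 st.py
```

```text
4.42 pos [0.5728 0.1419 0.0878] yaw [3.1412e+00 2.0000e-04 2.0989e+00] F [1.95 0.81 1.09] M [ 0.01  -0.197 -0.02 ] op 0.009 e6 [ 0.037 -0.617]
```

>>> {"op": "send_rows", "data": {
  "series": [
    [0, 0, 0, 0, 0, 0.04, 1],
    [0, 0, 0, 0, 0, 0.04, 1],
    [0, 0, 0, 0, 0, 0.04, 1]
  ]
}}

```text
time: 4.67
tool_pos: [0.5735, 0.1419, 0.0878]
tool_rot: [3.14, 0.001, 1.979]
contact_force: [3.7, 0.0, -2.0]
opening: 0.0087
```

```bash
python3 st.py
```

```text
4.67 pos [0.5735 0.1419 0.0878] yaw [3.1395e+00 7.0000e-04 1.9788e+00] F [ 3.7   0.02 -1.99] M [ 0.033 -0.743  0.051] op 0.0087 e6 [ 0.187 -0.605]
```

>>> {"op": "send_rows", "data": {
  "series": [
    [0, 0, 0, 0, 0, 0.03, 1],
    [0, 0, 0, 0, 0, 0.03, 1]
  ]
}}

```text
time: 4.83
tool_pos: [0.5739, 0.1419, 0.0879]
tool_rot: [3.139, 0.001, 1.919]
contact_force: [4.3, 0.7, -2.1]
opening: 0.0092
```

```bash
python3 st.py;python3 -c "
from h import *
from cell import imaging
d=imaging.read_camera('side');crop(d,235,155,80,70,8,'pics/s3.png')
"
```

```text
4.83 pos [0.5739 0.1419 0.0879] yaw [3.1387e+00 7.0000e-04 1.9193e+00] F [ 4.34  0.67 -2.11] M [ 0.049 -0.946  0.056] op 0.0092 e6 [ 0.302 -0.416]
```

View pics/s3.png

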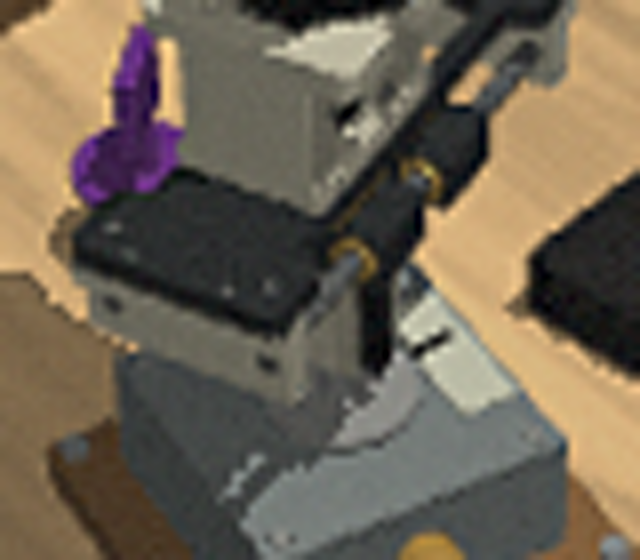

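>>> {"op": "send_rows", "data": {
  "series": [
    [0, 0, 0, 0, 0, 0.03, 1],
    [0, 0, 0, 0, 0, 0.03, 1]
  ]
}}

```text
time: 5.05
tool_pos: [0.5741, 0.1419, 0.0879]
tool_rot: [3.138, 0.001, 1.86]
contact_force: [5.4, 1.4, -3.0]
opening: 0.0086
```

```bash
python3 st.py
```

```text
5.05 pos [0.5741 0.1419 0.0879] yaw [3.1380e+00 7.0000e-04 1.8601e+00] F [ 5.35  1.44 -2.96] M [ 0.144 -1.113  0.118] op 0.0086 e6 [ 0.216 -0.449]
```

>>> {"op": "send_rows", "data": {
  "series": [
    [0, 0, 0, 0, 0, 0.03, 1],
    [0, 0, 0, 0, 0, 0.03, 1]
  ]
}}

```text
time: 5.22
tool_pos: [0.5742, 0.142, 0.0879]
tool_rot: [3.138, 0.0, 1.8]
contact_force: [5.6, 1.1, -3.6]
opening: 0.0086
```

```bash
python3 st.py;python3 -c "
from h import *
from cell import imaging
d=imaging.read_camera('side');crop(d,270,170,45,45,12,'pics/s4.png')
"
```

```text
5.22 pos [0.5742 0.142  0.0879] yaw [3.1380e+00 4.0000e-04 1.8002e+00] F [ 5.59  1.1  -3.56] M [ 0.205 -1.163  0.087] op 0.0086 e6 [ 0.278 -0.366]
```

View pics/s4.png

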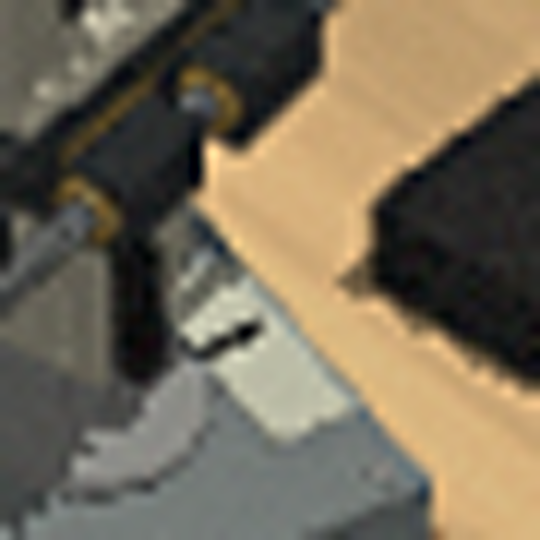

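>>> {"op": "send_rows", "data": {
  "series": [
    [0, 0, 0, 0, 0, 0.03, 1],
    [0, 0, 0, 0, 0, 0.03, 1]
  ]
}}

```text
time: 5.43
tool_pos: [0.5742, 0.1419, 0.088]
tool_rot: [3.138, 0.0, 1.74]
contact_force: [5.4, 0.7, -2.6]
opening: 0.009
```

```bash
python3 st.py
```

```text
5.43 pos [0.5742 0.1419 0.088 ] yaw [3.1379e+00 3.0000e-04 1.7403e+00] F [ 5.38  0.73 -2.56] M [ 0.108 -1.13   0.133] op 0.009 e6 [ 0.465 -0.415]
```

>>> {"op": "send_rows", "data": {
  "series": [
    [0, 0, 0, 0, 0, 0.03, 1],
    [0, 0, 0, 0, 0, 0.03, 1]
  ]
}}

```text
time: 5.6
tool_pos: [0.5741, 0.1418, 0.0879]
tool_rot: [3.138, 0.0, 1.68]
contact_force: [6.1, 0.7, -2.1]
opening: 0.009
```

```bash
python3 st.py;python3 -c "
from h import *
from cell import imaging
d=imaging.read_camera('side');crop(d,270,170,45,45,12,'pics/s5.png')
"
```

```text
5.6 pos [0.5741 0.1418 0.0879] yaw [3.1381e+00 2.0000e-04 1.6802e+00] F [ 6.06  0.71 -2.14] M [-0.036 -1.067  0.15 ] op 0.009 e6 [ 0.669 -0.366]
```

View pics/s5.png

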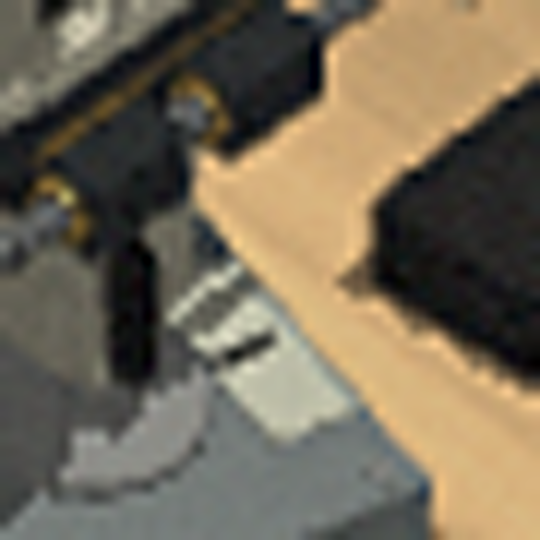

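>>> {"op": "send_rows", "data": {
  "series": [
    [0, 0, 0, 0, 0, 0.03, 1],
    [0, 0, 0, 0, 0, 0.03, 1]
  ]
}}

```text
time: 5.82
tool_pos: [0.5741, 0.1417, 0.0879]
tool_rot: [3.138, 0.0, 1.62]
contact_force: [5.4, 0.1, -2.7]
opening: 0.0092
```

```bash
python3 st.py
```

```text
5.82 pos [0.5741 0.1417 0.0879] yaw [3.1382e+00 2.0000e-04 1.6203e+00] F [ 5.36  0.09 -2.74] M [-0.102 -1.077  0.097] op 0.0092 e6 [ 0.86  -0.417]
```

>>> {"op": "send_rows", "data": {
  "series": [
    [0, 0, 0, 0, 0, 0.03, 1],
    [0, 0, 0, 0, 0, 0.03, 1]
  ]
}}

```text
time: 5.98
tool_pos: [0.574, 0.1416, 0.0879]
tool_rot: [3.138, 0.0, 1.56]
contact_force: [5.4, -0.9, -2.2]
opening: 0.009
```

```bash
python3 st.py;python3 -c "
from h import *
from cell import imaging
d=imaging.read_camera('side');crop(d,270,170,45,45,12,'pics/s6.png')
"
```

```text
5.98 pos [0.574  0.1416 0.0879] yaw [3.1383e+00 1.0000e-04 1.5602e+00] F [ 5.36 -0.93 -2.24] M [-0.197 -1.025  0.105] op 0.009 e6 [ 1.049 -0.369]
```

View pics/s6.png

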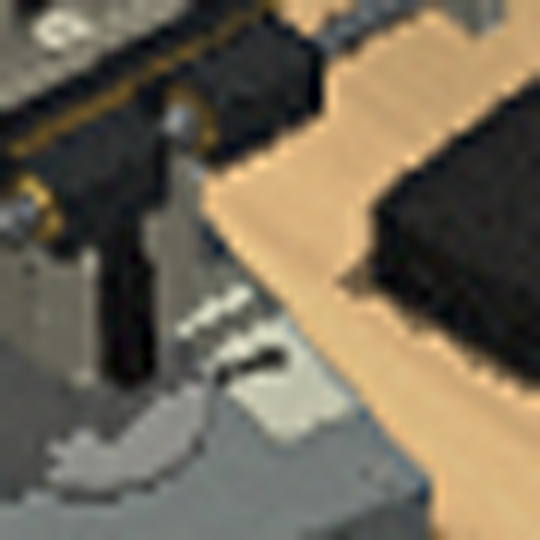

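```bash
python3 -c "
from h import *
s=load('side0.npz')
c=np.array([.5725,.1412])
for q in ([(258,328)],[(272,340)],[(284,352)]):
    p=cp(s,270,170,q,.067,12)[0,:2]-c; print(np.linalg.norm(p),np.arctan2(p[1],p[0]))
"
```

```text
0.046582072474110656 -0.07791783757292393
0.0470258269500845 -0.18364477768930051
0.0475747399556707 -0.2819467703181047
```

>>> {"op": "send_rows", "data": {
  "series": [
    [0, 0, 0, 0, 0, 0.03, 1],
    [0, 0, 0, 0, 0, 0.02, 1]
  ]
}}

```text
time: 6.2
tool_pos: [0.5741, 0.1416, 0.0879]
tool_rot: [3.138, 0.0, 1.51]
contact_force: [6.2, -1.0, -2.2]
opening: 0.0088
```

```bash
python3 st.py
```

```text
6.2 pos [0.5741 0.1416 0.0879] yaw [3.1383 0.     1.5103] F [ 6.15 -0.98 -2.22] M [-0.166 -1.052  0.123] op 0.0088 e6 [ 1.026 -0.095]
```

>>> {"op": "send_rows", "data": {
  "series": [
    [0, 0, 0, 0, 0, 0.03, 1],
    [0, 0, 0, 0, 0, 0.02, 1]
  ]
}}

```text
time: 6.37
tool_pos: [0.5741, 0.1416, 0.0879]
tool_rot: [3.138, -0.0, 1.46]
contact_force: [6.0, -1.7, -3.1]
opening: 0.0089
```

```bash
python3 st.py
```

```text
6.37 pos [0.5741 0.1416 0.0879] yaw [ 3.1382e+00 -2.0000e-04  1.4604e+00] F [ 5.98 -1.73 -3.13] M [-0.115 -1.036  0.227] op 0.0089 e6 [0.928 0.037]
```

>>> {"op": "send_rows", "data": {
  "series": [
    [0, 0, 0, 0, 0, 0.02, 1],
    [0, 0, 0, 0, 0, 0.02, 1]
  ]
}}

```text
time: 6.53
tool_pos: [0.5742, 0.1416, 0.0879]
tool_rot: [3.138, -0.0, 1.421]
contact_force: [5.4, -0.2, -2.8]
opening: 0.0094
```

```bash
python3 st.py;python3 -c "
from h import *
from cell import imaging
d=imaging.read_camera('side');crop(d,270,170,45,45,12,'pics/s7.png')
"
```

```text
6.53 pos [0.5742 0.1416 0.0879] yaw [ 3.1380e+00 -4.0000e-04  1.4211e+00] F [ 5.44 -0.23 -2.83] M [-0.05  -1.074  0.346] op 0.0094 e6 [0.927 0.013]
```

View pics/s7.png

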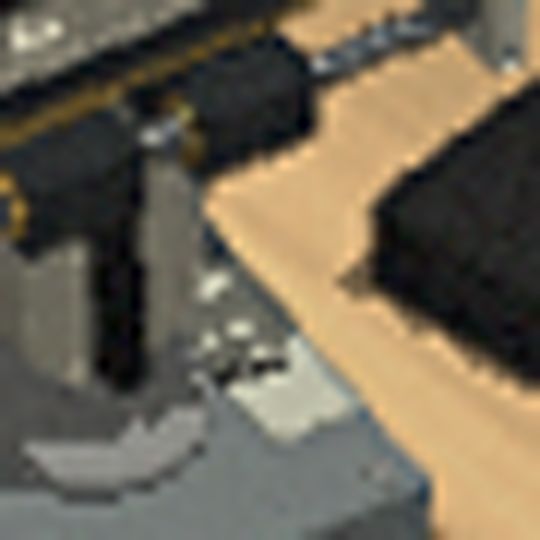

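>>> {"op": "send_rows", "data": {
  "series": [
    [0, 0, 0, 0, 0, -0.025, 1]
  ]
}}

```text
time: 6.67
tool_pos: [0.5742, 0.1416, 0.0879]
tool_rot: [3.138, -0.0, 1.447]
contact_force: [6.0, -0.7, -2.3]
opening: 0.0086
```

```bash
python3 st.py;python3 -c "
from h import *
from cell import imaging
for i in range(1):
    d=imaging.read_camera('side');crop(d,280,185,25,25,20,'pics/s8.png')
"; python3 st.py
```

```text
6.67 pos [0.5742 0.1416 0.0879] yaw [ 3.1381e+00 -2.0000e-04  1.4466e+00] F [ 6.   -0.71 -2.32] M [-0.156 -1.048  0.229] op 0.0086 e6 [1.049 1.066]
6.72 pos [0.5742 0.1416 0.0879] yaw [ 3.1381e+00 -2.0000e-04  1.4494e+00] F [ 5.31 -0.78 -1.48] M [-0.122 -1.036  0.228] op 0.0086 e6 [1.056 0.462]
```

View pics/s8.png

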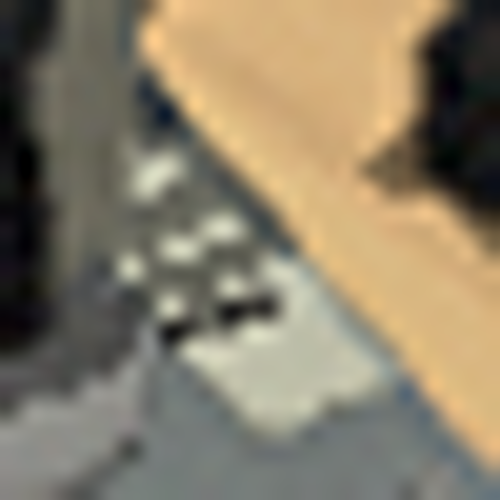

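```bash
python3 -c "
from h import *
s=load('side0.npz')
c=np.array([.5725,.1412])
crop(s,280,185,25,25,20,'pics/s0p.png')
for q in ([(165,330)],[(280,303)]):
    p=cp(s,280,185,q,.067,20)[0,:2]-c; print(np.linalg.norm(p),np.arctan2(p[1],p[0]))
"
```

```text
0.03105525734384161 -0.32647157820613404
0.047133970877923835 -0.3485390804131682
```

View pics/s0p.png

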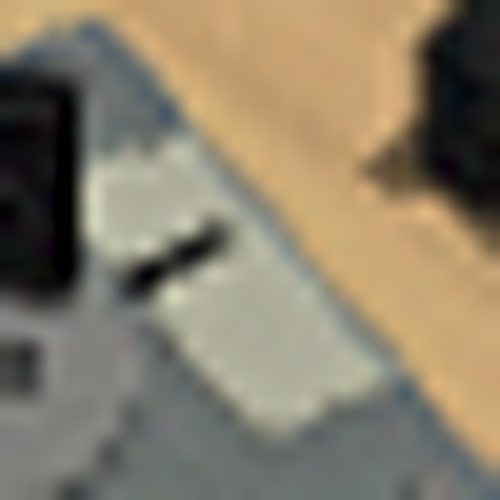

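```bash
python3 -c "
from h import *
s=load('side0.npz')
for c in ([.5725,.1412],[.5724,.1405]):
  for q in ([(130,285)],[(225,228)],[(165,330)],[(278,303)]):
    p=cp(s,280,185,q,.067,20)[0,:2]-np.array(c); print(np.linalg.norm(p),np.arctan2(p[1],p[0]))
"; python3 st.py
```

```text
0.03155179940107671 -0.01194687648611136
0.04833572969259814 -0.007747002311949408
0.03105525734384161 -0.32647157820613404
0.0468863936870668 -0.34649587746703636
0.031651196563829406 0.010207169437087035
0.04843537329467159 0.0067213105815239526
0.03093329391088119 -0.30399887681873305
0.04674785507693122 -0.33168485211747495
6.72 pos [0.5742 0.1416 0.0879] yaw [ 3.1381e+00 -2.0000e-04  1.4494e+00] F [ 5.31 -0.78 -1.48] M [-0.122 -1.036  0.228] op 0.0086 e6 [1.056 0.462]
```

>>> {"op": "send_rows", "data": {
  "series": [
    [0, 0, 0, 0, 0, -0.05, 1],
    [0, 0, 0, 0, 0, -0.05, 1],
    [0, 0, 0, 0, 0, -0.05, 1],
    [0, 0, 0, 0, 0, -0.05, 1],
    [0, 0, 0, 0, 0, -0.05, 1]
  ]
}}

```text
time: 7.13
tool_pos: [0.5733, 0.1417, 0.0879]
tool_rot: [3.14, 0.0, 1.699]
contact_force: [3.1, 0.2, 0.1]
opening: 0.009
```

```bash
python3 st.py
```

```text
7.13 pos [0.5733 0.1417 0.0879] yaw [3.1400e+00 3.0000e-04 1.6989e+00] F [3.08 0.23 0.14] M [-0.07  -0.483  0.026] op 0.009 e6 [0.344 0.811]
```

>>> {"op": "send_rows", "data": {
  "series": [
    [0, 0, 0, 0, 0, -0.08, 1],
    [0, 0, 0, 0, 0, -0.08, 1],
    [0, 0, 0, 0, 0, -0.08, 1],
    [0, 0, 0, 0, 0, -0.08, 1],
    [0, 0, 0, 0, 0, -0.08, 1]
  ]
}}

```text
time: 7.55
tool_pos: [0.5724, 0.1418, 0.0878]
tool_rot: [-3.141, -0.0, 2.1]
contact_force: [0.1, -0.0, 0.9]
opening: 0.0092
```

```bash
python3 st.py
```

```text
7.55 pos [0.5724 0.1418 0.0878] yaw [-3.1412e+00 -1.0000e-04  2.1005e+00] F [ 0.09 -0.    0.9 ] M [-0.017 -0.032  0.028] op 0.0092 e6 [0.017 1.266]
```

>>> {"op": "send_rows", "data": {
  "series": [
    [0, 0, 0, 0, 0, -0.08, 1],
    [0, 0, 0, 0, 0, -0.08, 1],
    [0, 0, 0, 0, 0, -0.08, 1],
    [0, 0, 0, 0, 0, -0.08, 1],
    [0, 0, 0, 0, 0, 0, 1]
  ]
}}

```text
time: 7.97
tool_pos: [0.5724, 0.1418, 0.0878]
tool_rot: [-3.141, -0.0, 2.419]
contact_force: [-1.0, 0.1, 1.3]
opening: 0.0087
```

```bash
python3 st.py;python3 -c "
from h import *
from cell import imaging
d=imaging.read_camera('side');crop(d,235,155,80,70,8,'pics/s9.png')
"
```

```text
7.97 pos [0.5724 0.1418 0.0878] yaw [-3.1412e+00 -3.0000e-04  2.4193e+00] F [-0.99  0.11  1.34] M [-0.06   0.013  0.054] op 0.0087 e6 [ 0.003 -1.121]
```

View pics/s9.png

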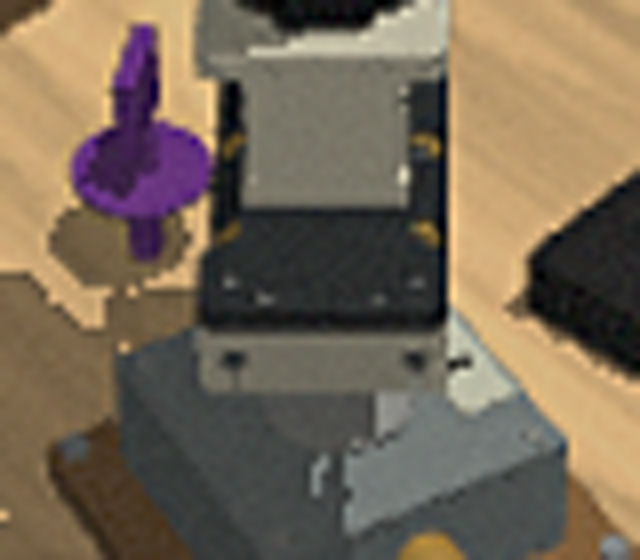

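>>> {"op": "send_rows", "data": {
  "series": [
    [0, 0, -0.001, 0, 0, -0.04, 1],
    [0, 0, -0.001, 0, 0, -0.04, 1],
    [0, 0, 0, 0, 0, 0, 1]
  ]
}}

```text
time: 8.27
tool_pos: [0.5721, 0.1418, 0.0894]
tool_rot: [-3.141, -0.001, 2.495]
contact_force: [-1.2, 1.2, -2.5]
opening: 0.0088
```

```bash
python3 st.py
```

```text
8.27 pos [0.5721 0.1418 0.0894] yaw [-3.1408e+00 -9.0000e-04  2.4950e+00] F [-1.21  1.18 -2.51] M [ 0.031 -0.009 -0.002] op 0.0088 e6 [ 0.001 -0.563]
```

>>> {"op": "send_rows", "data": {
  "series": [
    [0, 0, -0.001, 0, 0, 0, 1],
    [0, 0, 0, 0, 0, 0, 1]
  ]
}}

```text
time: 8.43
tool_pos: [0.5721, 0.1418, 0.0899]
tool_rot: [-3.141, -0.001, 2.494]
contact_force: [-0.6, -0.3, -5.5]
opening: 0.009
```

```bash
python3 st.py
```

```text
8.43 pos [0.5721 0.1418 0.0899] yaw [-3.1405e+00 -1.2000e-03  2.4937e+00] F [-0.65 -0.27 -5.49] M [-0.041 -0.077  0.012] op 0.009 e6 [0.13  0.011]
```

>>> {"op": "send_rows", "data": {
  "series": [
    [0, 0, -0.0005, 0, 0, -0.04, 1],
    [0, 0, 0, 0, 0, -0.04, 1]
  ]
}}

```text
time: 8.6
tool_pos: [0.5717, 0.1416, 0.09]
tool_rot: [-3.14, -0.002, 2.576]
contact_force: [0.1, -1.7, -7.6]
opening: 0.0088
```

>>> {"op": "send_rows", "data": {
  "series": [
    [0, 0, 0, 0, 0, -0.03, 1],
    [0, 0, 0, 0, 0, -0.03, 1]
  ]
}}

```text
time: 8.77
tool_pos: [0.5717, 0.1416, 0.09]
tool_rot: [-3.14, -0.002, 2.635]
contact_force: [1.1, -0.8, -7.3]
opening: 0.0089
```

>>> {"op": "send_rows", "data": {
  "series": [
    [0, 0, 0, 0, 0, -0.03, 1],
    [0, 0, 0, 0, 0, -0.03, 1]
  ]
}}

```text
time: 8.93
tool_pos: [0.5717, 0.1417, 0.09]
tool_rot: [-3.14, -0.002, 2.695]
contact_force: [0.7, -0.4, -8.1]
opening: 0.0088
```

```bash
python3 st.py
```

```text
8.93 pos [0.5717 0.1417 0.09  ] yaw [-3.1402e+00 -2.3000e-03  2.6954e+00] F [ 0.67 -0.37 -8.07] M [-0.016 -0.125 -0.064] op 0.0088 e6 [0.428 0.407]
```

>>> {"op": "send_rows", "data": {
  "series": [
    [0, 0, 0, 0, 0, -0.03, 1],
    [0, 0, 0, 0, 0, -0.03, 1]
  ]
}}

```text
time: 9.1
tool_pos: [0.5718, 0.1417, 0.09]
tool_rot: [-3.14, -0.002, 2.755]
contact_force: [0.7, -0.4, -7.7]
opening: 0.0085
```

>>> {"op": "send_rows", "data": {
  "series": [
    [0, 0, 0, 0, 0, -0.03, 1],
    [0, 0, 0, 0, 0, -0.03, 1]
  ]
}}

```text
time: 9.27
tool_pos: [0.5718, 0.1416, 0.09]
tool_rot: [-3.14, -0.002, 2.815]
contact_force: [0.5, -0.7, -8.3]
opening: 0.0092
```

>>> {"op": "send_rows", "data": {
  "series": [
    [0, 0, 0, 0, 0, -0.03, 1],
    [0, 0, 0, 0, 0, -0.03, 1]
  ]
}}

```text
time: 9.43
tool_pos: [0.5718, 0.1416, 0.09]
tool_rot: [-3.141, -0.002, 2.875]
contact_force: [2.1, -1.0, -7.4]
opening: 0.0087
```

```bash
python3 st.py
```

```text
9.43 pos [0.5718 0.1416 0.09  ] yaw [-3.1405e+00 -2.4000e-03  2.8754e+00] F [ 2.15 -0.96 -7.37] M [-0.099 -0.137 -0.104] op 0.0087 e6 [0.643 0.407]
```

>>> {"op": "send_rows", "data": {
  "series": [
    [0, 0, 0, 0, 0, -0.03, 1],
    [0, 0, 0, 0, 0, -0.03, 1]
  ]
}}

```text
time: 9.6
tool_pos: [0.5718, 0.1416, 0.09]
tool_rot: [-3.141, -0.002, 2.935]
contact_force: [0.2, -0.7, -7.1]
opening: 0.009
```

>>> {"op": "send_rows", "data": {
  "series": [
    [0, 0, 0, 0, 0, -0.03, 1],
    [0, 0, 0, 0, 0, -0.03, 1]
  ]
}}

```text
time: 9.77
tool_pos: [0.5718, 0.1416, 0.09]
tool_rot: [-3.141, -0.002, 2.995]
contact_force: [0.6, -1.2, -7.7]
opening: 0.009
```

```bash
python3 st.py
```

```text
9.77 pos [0.5718 0.1416 0.09  ] yaw [-3.1408e+00 -2.4000e-03  2.9954e+00] F [ 0.58 -1.16 -7.66] M [-0.075 -0.12  -0.047] op 0.009 e6 [0.654 0.411]
```

>>> {"op": "send_rows", "data": {
  "series": [
    [0, 0, 0, 0, 0, -0.03, 1],
    [0, 0, 0, 0, 0, -0.03, 1]
  ]
}}

```text
time: 9.93
tool_pos: [0.5718, 0.1416, 0.09]
tool_rot: [-3.141, -0.002, 3.055]
contact_force: [0.4, -1.2, -7.5]
opening: 0.009
```

```bash
python3 st.py
```

```text
9.93 pos [0.5718 0.1416 0.09  ] yaw [-3.1410e+00 -2.4000e-03  3.0554e+00] F [ 0.41 -1.25 -7.53] M [-0.067 -0.094 -0.035] op 0.009 e6 [0.64  0.415]
```

>>> {"op": "send_rows", "data": {
  "series": [
    [0, 0, 0, 0, 0, -0.03, 1],
    [0, 0, 0, 0, 0, -0.03, 1]
  ]
}}

```text
time: 10.1
tool_pos: [0.5718, 0.1416, 0.0901]
tool_rot: [-3.141, -0.002, 3.115]
contact_force: [0.7, -0.7, -6.7]
opening: 0.0088
```

>>> {"op": "send_rows", "data": {
  "series": [
    [0, 0, 0, 0, 0, -0.03, 1],
    [0, 0, 0, 0, 0, -0.03, 1]
  ]
}}

```text
time: 10.27
tool_pos: [0.5719, 0.1416, 0.0903]
tool_rot: [-3.141, -0.002, -3.108]
contact_force: [0.9, -1.3, -5.2]
opening: 0.0089
```

```bash
python3 st.py
```

```text
10.27 pos [0.5719 0.1416 0.0903] yaw [-3.1412e+00 -2.2000e-03 -3.1077e+00] F [ 0.85 -1.27 -5.18] M [-0.108  0.022 -0.051] op 0.0089 e6 [0.551 0.444]
```

>>> {"op": "send_rows", "data": {
  "series": [
    [0, 0, 0, 0, 0, -0.03, 1],
    [0, 0, 0, 0, 0, -0.03, 1]
  ]
}}

```text
time: 10.43
tool_pos: [0.5724, 0.1418, 0.091]
tool_rot: [3.142, -0.001, -3.048]
contact_force: [-0.4, 0.3, -1.4]
opening: 0.0086
```

```bash
python3 st.py
```

```text
10.43 pos [0.5724 0.1418 0.091 ] yaw [ 3.1415e+00 -6.0000e-04 -3.0477e+00] F [-0.35  0.3  -1.41] M [0.041 0.014 0.029] op 0.0086 e6 [-0.035  0.478]
```

>>> {"op": "send_rows", "data": {
  "series": [
    [0, 0, 0, 0, 0, -0.03, 1],
    [0, 0, 0, 0, 0, -0.03, 1],
    [0, 0, -0.001, 0, 0, 0, 1]
  ]
}}

```text
time: 10.68
tool_pos: [0.5724, 0.1418, 0.092]
tool_rot: [3.142, -0.001, -2.988]
contact_force: [-0.1, 0.4, -1.7]
opening: 0.0088
```

```bash
python3 st.py
```

```text
10.68 pos [0.5724 0.1418 0.092 ] yaw [ 3.1415e+00 -6.0000e-04 -2.9877e+00] F [-0.07  0.36 -1.68] M [ 0.041 -0.014  0.033] op 0.0088 e6 [ 0.033 -0.428]
```

>>> {"op": "send_rows", "data": {
  "series": [
    [0, 0, -0.001, 0, 0, 0, 1],
    [0, 0, -0.001, 0, 0, 0, 1]
  ]
}}

```text
time: 10.85
tool_pos: [0.5726, 0.1419, 0.0944]
tool_rot: [3.142, 0.0, -2.989]
contact_force: [0.1, 0.9, -2.4]
opening: 0.0087
```

```bash
python3 st.py
```

```text
10.85 pos [0.5726 0.1419 0.0944] yaw [ 3.1415  0.     -2.9888] F [ 0.09  0.92 -2.43] M [ 0.081 -0.02  -0.015] op 0.0087 e6 [0.04  0.004]
```

>>> {"op": "send_rows", "data": {
  "series": [
    [0, 0, -0.002, 0, 0, 0, 1],
    [0, 0, -0.002, 0, 0, 0, 1],
    [0, 0, -0.002, 0, 0, 0, 1]
  ]
}}

```text
time: 11.1
tool_pos: [0.5726, 0.1419, 0.1005]
tool_rot: [3.142, 0.0, -2.988]
contact_force: [0.3, -0.1, -1.5]
opening: 0.0091
```

>>> {"op": "send_rows", "data": {
  "series": [
    [0, 0, -0.002, 0, 0, 0, 1],
    [0, 0, -0.002, 0, 0, 0, 1],
    [0, 0, -0.002, 0, 0, 0, 1]
  ]
}}

```text
time: 11.35
tool_pos: [0.5727, 0.1419, 0.1065]
tool_rot: [3.141, 0.0, -2.987]
contact_force: [0.0, 0.6, -1.7]
opening: 0.0088
```

>>> {"op": "send_rows", "data": {
  "series": [
    [0, 0, -0.002, 0, 0, 0, 1],
    [0, 0, -0.002, 0, 0, 0, 1],
    [0, 0, -0.002, 0, 0, 0, 1]
  ]
}}

```text
time: 11.6
tool_pos: [0.5726, 0.1419, 0.1124]
tool_rot: [3.142, 0.0, -2.987]
contact_force: [0.4, -0.3, -1.1]
opening: 0.0089
```

>>> {"op": "send_rows", "data": {
  "series": [
    [0, 0, -0.003, 0, 0, 0, 1],
    [0, 0, -0.003, 0, 0, 0, 1],
    [0, 0, -0.003, 0, 0, 0, 1]
  ]
}}

```text
time: 11.85
tool_pos: [0.5726, 0.1419, 0.1216]
tool_rot: [3.142, 0.0, -2.987]
contact_force: [-1.2, 0.4, -0.9]
opening: 0.0086
```

>>> {"op": "send_rows", "data": {
  "series": [
    [0, 0, -0.003, 0, 0, 0, 1],
    [0, 0, -0.004, 0, 0, 0, 1],
    [0, 0, -0.004, 0, 0, 0, 1],
    [0, 0, -0.004, 0, 0, 0, 1],
    [0, 0, -0.004, 0, 0, 0, 1]
  ]
}}

```text
time: 12.27
tool_pos: [0.5727, 0.1419, 0.1407]
tool_rot: [3.142, 0.0, -2.987]
contact_force: [0.8, -0.4, -1.0]
opening: 0.0089
```

>>> {"op": "send_rows", "data": {
  "series": [
    [0, 0, -0.005, 0, 0, 0, 1],
    [0, 0, -0.005, 0, 0, 0, 1],
    [0, 0, -0.005, 0, 0, 0, 1],
    [0, 0, 0, 0, 0, 0, 1],
    [0, 0, 0, 0, 0, 0, 1]
  ]
}}

```text
time: 12.68
tool_pos: [0.5728, 0.1419, 0.1556]
tool_rot: [3.142, 0.001, -2.987]
contact_force: [-0.5, 0.4, -2.1]
opening: 0.0089
```

```bash
python3 st.py;python3 -c "
from h import *
from cell import imaging
d=imaging.read_camera('side');crop(d,235,145,80,80,8,'pics/s10.png')
plan([.5566,-.180,.16],3.14)
"
```

```text
12.68 pos [0.5728 0.1419 0.1556] yaw [ 3.1415e+00  7.0000e-04 -2.9874e+00] F [-0.46  0.39 -2.15] M [ 0.019  0.025 -0.006] op 0.0089 e6 [ 0.007 -0.   ]
t 12.73
grasp [0.5726 0.1419 0.174 ]
rot [ 3.1415e+00  1.0000e-04 -2.9874e+00]
shift [ 0.0652 -0.3156  0.014 ]
F [-0.44 -0.25 -1.3 ]
M [0.079 0.051 0.049]
op 0.0085
q6 -1.612
turnz 0.1558
```

View pics/s10.png

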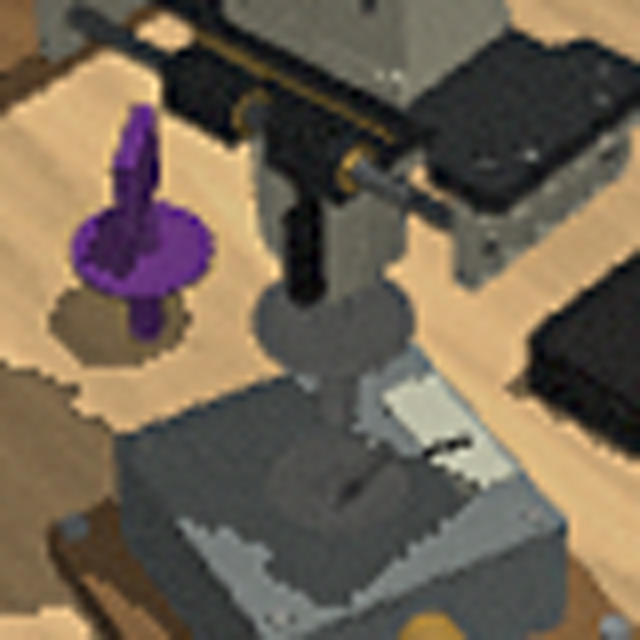

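>>> {"op": "send_rows", "data": {
  "series": [
    [0.002, -0.008, 0, 0, 0, 0, 1],
    [0.0035, -0.016, 0, 0, 0, 0, 1],
    [0.0035, -0.016, 0, 0, 0, 0, 1],
    [0.0035, -0.016, 0, 0, 0, 0, 1],
    [0.0035, -0.016, 0, 0, 0, 0, 1]
  ],
  "newtons": 25
}}

```text
time: 13.15
tool_pos: [0.5674, 0.0671, 0.1549]
tool_rot: [-3.142, -0.001, -2.987]
contact_force: [-0.1, 0.2, -0.4]
opening: 0.0088
```

>>> {"op": "send_rows", "data": {
  "series": [
    [0.0035, -0.016, 0, 0, 0, 0, 1],
    [0.0035, -0.016, 0, 0, 0, 0, 1],
    [0.0035, -0.016, 0, 0, 0, 0, 1],
    [0.0035, -0.016, 0, 0, 0, 0, 1],
    [0.0035, -0.016, 0, 0, 0, 0, 1]
  ]
}}

```text
time: 13.57
tool_pos: [0.5624, -0.0148, 0.1549]
tool_rot: [3.141, -0.001, -2.988]
contact_force: [0.1, 1.0, -2.2]
opening: 0.009
```

>>> {"op": "send_rows", "data": {
  "series": [
    [0.0035, -0.016, 0, 0, 0, 0, 1],
    [0.0035, -0.016, 0, 0, 0, 0, 1],
    [0.0035, -0.016, 0, 0, 0, 0, 1],
    [0.0035, -0.016, 0, 0, 0, 0, 1],
    [0.0035, -0.016, 0, 0, 0, 0, 1]
  ]
}}

```text
time: 13.98
tool_pos: [0.5573, -0.0965, 0.1549]
tool_rot: [3.141, -0.001, -2.988]
contact_force: [-0.1, -0.3, -1.6]
opening: 0.0087
```

>>> {"op": "send_rows", "data": {
  "series": [
    [0.0035, -0.016, 0, 0, 0, 0, 1],
    [0.0035, -0.016, 0, 0, 0, 0, 1],
    [0.0035, -0.016, 0, 0, 0, 0, 1],
    [0.002, -0.01, 0, 0, 0, 0, 1],
    [0, -0.004, 0, 0, 0, 0, 1]
  ]
}}

```text
time: 14.4
tool_pos: [0.5545, -0.1601, 0.1549]
tool_rot: [-3.142, -0.001, -2.989]
contact_force: [0.8, 0.6, -0.8]
opening: 0.0088
```

>>> {"op": "send_rows", "data": {
  "series": [
    [0, 0, 0, 0, 0, 0, 1],
    [0, 0, 0, 0, 0, 0, 1]
  ]
}}

```text
time: 14.57
tool_pos: [0.5549, -0.158, 0.155]
tool_rot: [3.141, -0.0, -2.988]
contact_force: [0.5, -0.2, -0.3]
opening: 0.0091
```

```bash
python3 st.py;python3 -c "
from h import *
from cell import imaging
d=imaging.read_camera('side');np.savez('side2.npz',**d);crop(d,310,210,100,100,6,'pics/s11.png')
d=imaging.read_camera('top');np.savez('top2.npz',**d);crop(d,350,170,80,80,7,'pics/t11.png')
plan([.5535,-.1805,.16],-2.9874)
"
```

```text
14.57 pos [ 0.5549 -0.158   0.155 ] yaw [ 3.1409e+00 -2.0000e-04 -2.9876e+00] F [ 0.49 -0.15 -0.35] M [0.05  0.01  0.023] op 0.0091 e6 [-0.759 -0.026]
t 14.67
grasp [ 0.555  -0.1575  0.1739]
rot [ 3.1411e+00 -1.0000e-04 -2.9866e+00]
shift [ 0.005  -0.0225  0.0139]
F [ 0.63  0.49 -1.28]
M [ 0.081  0.    -0.03 ]
op 0.0088
q6 -2.136
turnz 0.0008
```

View pics/s11.png

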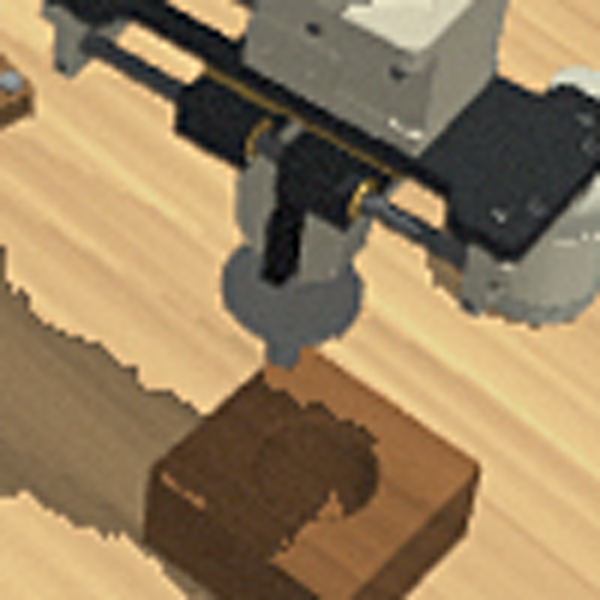

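View pics/t11.png

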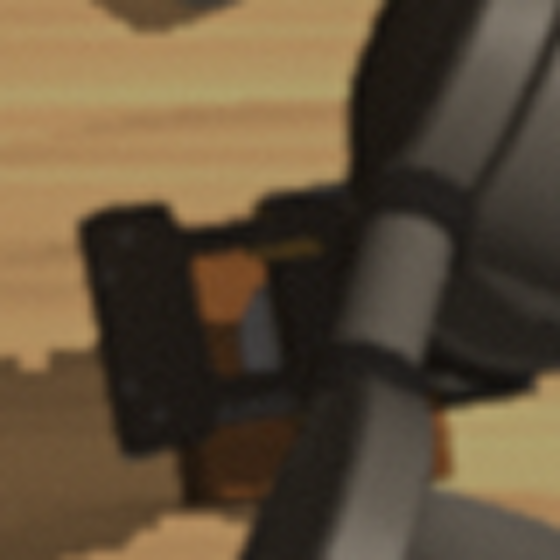

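>>> {"op": "send_rows", "data": {
  "series": [
    [0.002, -0.008, 0, 0, 0, 0, 1],
    [0.002, -0.008, 0, 0, 0, 0, 1],
    [0.001, -0.0045, 0, 0, 0, 0, 1],
    [0, -0.002, 0, 0, 0, 0, 1],
    [0, 0, 0.01, 0, 0, 0, 1]
  ]
}}

```text
time: 15.08
tool_pos: [0.5546, -0.1827, 0.1467]
tool_rot: [-3.139, 0.003, -2.988]
contact_force: [0.0, -0.8, -0.8]
opening: 0.0092
```

>>> {"op": "send_rows", "data": {
  "series": [
    [0, 0, 0.006, 0, 0, 0, 1],
    [0, 0, 0.006, 0, 0, 0, 1],
    [0, 0, 0.004, 0, 0, 0, 1],
    [0, 0, 0, 0, 0, 0, 1],
    [0, 0, 0, 0, 0, 0, 1]
  ]
}}

```text
time: 15.5
tool_pos: [0.5534, -0.1811, 0.1288]
tool_rot: [3.141, -0.001, -2.987]
contact_force: [-0.3, 0.1, -1.3]
opening: 0.009
```

```bash
python3 st.py;python3 -c "
from h import *
from cell import imaging
d=imaging.read_camera('side');np.savez('side3.npz',**d);crop(d,315,225,80,80,8,'pics/s12.png')
plan([.5535,-.1805,.16],-2.9874)
"
```

```text
15.5 pos [ 0.5534 -0.1811  0.1288] yaw [ 3.1410e+00 -6.0000e-04 -2.9871e+00] F [-0.29  0.1  -1.32] M [ 0.049  0.001 -0.058] op 0.009 e6 [-0.023  0.001]
t 15.55
grasp [ 0.5536 -0.1813  0.148 ]
rot [ 3.1415e+00  1.0000e-04 -2.9872e+00]
shift [ 0.      0.0008 -0.012 ]
F [ 0.41 -0.13 -1.65]
M [0.071 0.001 0.047]
op 0.0088
q6 -2.173
turnz 0.0002
```

View pics/s12.png

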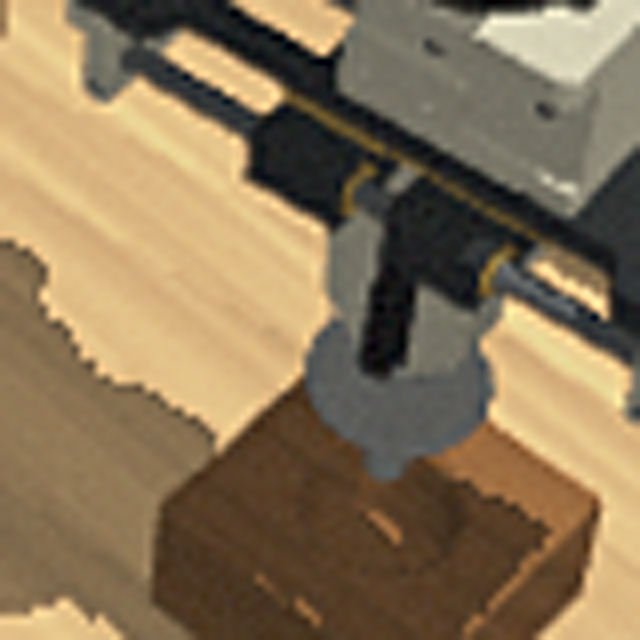

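```bash
python3 -c "
from h import *
s=load('side3.npz')
print(cp(s,315,225,[(385,468)],.071), cp(s,315,225,[(400,378)],.110))
"
```

```text
[[ 0.5523163  -0.18321411  0.071     ]] [[ 0.55344311 -0.18239938  0.11      ]]
```

>>> {"op": "send_rows", "data": {
  "series": [
    [0, 0, 0.006, 0, 0, 0, 1],
    [0, 0, 0.006, 0, 0, 0, 1],
    [0, 0, 0.006, 0, 0, 0, 1],
    [0, 0, 0.004, 0, 0, 0, 1],
    [0, 0, 0.004, 0, 0, 0, 1]
  ]
}}

```text
time: 15.97
tool_pos: [0.5533, -0.1813, 0.1024]
tool_rot: [3.141, -0.001, -2.987]
contact_force: [0.7, 0.1, -0.9]
opening: 0.0087
```

>>> {"op": "send_rows", "data": {
  "series": [
    [0, 0, 0.004, 0, 0, 0, 1],
    [0, 0, 0.004, 0, 0, 0, 1],
    [0, 0, 0.004, 0, 0, 0, 1]
  ]
}}

```text
time: 16.22
tool_pos: [0.5536, -0.1814, 0.0908]
tool_rot: [3.142, 0.0, -2.987]
contact_force: [0.5, 0.6, -1.8]
opening: 0.0086
```

>>> {"op": "send_rows", "data": {
  "series": [
    [0, 0, 0.004, 0, 0, 0, 1],
    [0, 0, 0.004, 0, 0, 0, 1],
    [0, 0, 0.004, 0, 0, 0, 1],
    [0, 0, 0.002, 0, 0, 0, 1],
    [0, 0, 0, 0, 0, 0, 1]
  ]
}}

```text
time: 16.63
tool_pos: [0.5532, -0.1813, 0.0766]
tool_rot: [3.141, -0.001, -2.987]
contact_force: [-0.3, 0.5, -1.4]
opening: 0.0089
```

```bash
python3 st.py;python3 -c "
from h import *
from cell import imaging
d=imaging.read_camera('side');crop(d,315,225,80,80,8,'pics/s13.png')
"
```

```text
16.63 pos [ 0.5532 -0.1813  0.0766] yaw [ 3.1409e+00 -8.0000e-04 -2.9874e+00] F [-0.34  0.51 -1.44] M [-0.009  0.017 -0.044] op 0.0089 e6 [-0.009 -0.001]
```

View pics/s13.png

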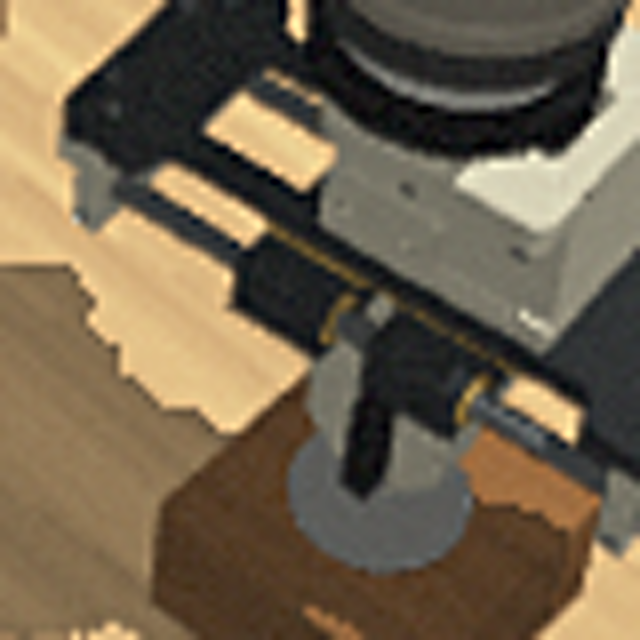

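In the bore, no contact yet; lower the last ~7 mm feeling for the floor.

>>> {"op": "send_rows", "data": {
  "series": [
    [0, 0, 0.002, 0, 0, 0, 1],
    [0, 0, 0.002, 0, 0, 0, 1],
    [0, 0, 0.001, 0, 0, 0, 1]
  ]
}}

```text
time: 16.93
tool_pos: [0.5535, -0.1813, 0.0721]
tool_rot: [3.142, 0.0, -2.987]
contact_force: [-1.0, -0.3, -1.6]
opening: 0.0087
```

>>> {"op": "send_rows", "data": {
  "series": [
    [0, 0, 0.001, 0, 0, 0, 1],
    [0, 0, 0, 0, 0, 0, 1]
  ]
}}

```text
time: 17.1
tool_pos: [0.5534, -0.1813, 0.071]
tool_rot: [3.141, -0.0, -2.987]
contact_force: [-0.0, -0.6, -2.1]
opening: 0.0087
```

>>> {"op": "send_rows", "data": {
  "series": [
    [0, 0, 0.001, 0, 0, 0, 1],
    [0, 0, 0, 0, 0, 0, 1]
  ]
}}

```text
time: 17.27
tool_pos: [0.5535, -0.1814, 0.0701]
tool_rot: [3.141, -0.0, -2.987]
contact_force: [0.2, 0.3, -1.5]
opening: 0.0087
```

>>> {"op": "send_rows", "data": {
  "series": [
    [0, 0, 0.001, 0, 0, 0, 1],
    [0, 0, 0, 0, 0, 0, 1]
  ]
}}

```text
time: 17.43
tool_pos: [0.5537, -0.1814, 0.0698]
tool_rot: [-3.141, 0.0, -2.987]
contact_force: [-1.2, 0.8, 3.6]
opening: 0.009
```

>>> {"op": "send_rows", "data": {
  "series": [
    [0, 0, 0.0005, 0, 0, 0, 1],
    [0, 0, 0, 0, 0, 0, 1]
  ]
}}

```text
time: 17.6
tool_pos: [0.5537, -0.1814, 0.0698]
tool_rot: [-3.141, 0.001, -2.987]
contact_force: [-2.9, 0.7, 8.0]
opening: 0.0091
```

```bash
python3 st.py
```

```text
17.6 pos [ 0.5537 -0.1814  0.0698] yaw [-3.1412e+00  7.0000e-04 -2.9873e+00] F [-2.93  0.74  8.03] M [0.271 0.569 0.049] op 0.0091 e6 [-0.148 -0.001]
```

>>> {"op": "send_rows", "data": {
  "series": [
    [0, 0, -0.001, 0, 0, 0, 1],
    [0, 0, 0, 0, 0, 0, 1],
    [0, 0, 0, 0, 0, 0, 1]
  ],
  "newtons": 5
}}

```text
time: 17.85
tool_pos: [0.5537, -0.1815, 0.0699]
tool_rot: [-3.141, 0.0, -2.987]
contact_force: [0.1, 1.1, 2.5]
opening: 0.0088
```

>>> {"op": "send_rows", "data": {
  "series": [
    [0, 0, 0, 0, 0, 0, 0.88],
    [0, 0, 0, 0, 0, 0, 0.86],
    [0, 0, 0, 0, 0, 0, 0.84],
    [0, 0, 0, 0, 0, 0, 0.8],
    [0, 0, 0, 0, 0, 0, 0.7]
  ]
}}

```text
time: 18.27
tool_pos: [0.5533, -0.1812, 0.0694]
tool_rot: [3.141, -0.0, -2.987]
contact_force: [-1.3, -0.7, 0.5]
opening: 0.0211
```

>>> {"op": "send_rows", "data": {
  "series": [
    [0, 0, 0, 0, 0, 0, 0.6],
    [0, 0, 0, 0, 0, 0, 0.5],
    [0, 0, 0, 0, 0, 0, 0.5],
    [0, 0, 0, 0, 0, 0, 0.5],
    [0, 0, 0, 0, 0, 0, 0.5]
  ]
}}

```text
time: 18.68
tool_pos: [0.5535, -0.1813, 0.0697]
tool_rot: [3.141, -0.0, -2.987]
contact_force: [0.3, 0.5, 0.0]
opening: 0.0458
```

```bash
python3 st.py;python3 -c "
from h import *
from cell import imaging
d=imaging.read_camera('side');crop(d,315,225,80,80,8,'pics/s14.png')
"
```

```text
18.68 pos [ 0.5535 -0.1813  0.0697] yaw [ 3.1415 -0.     -2.9874] F [0.31 0.51 0.02] M [ 0.051  0.001 -0.017] op 0.0458 e6 [0.001 0.   ]
```

View pics/s14.png

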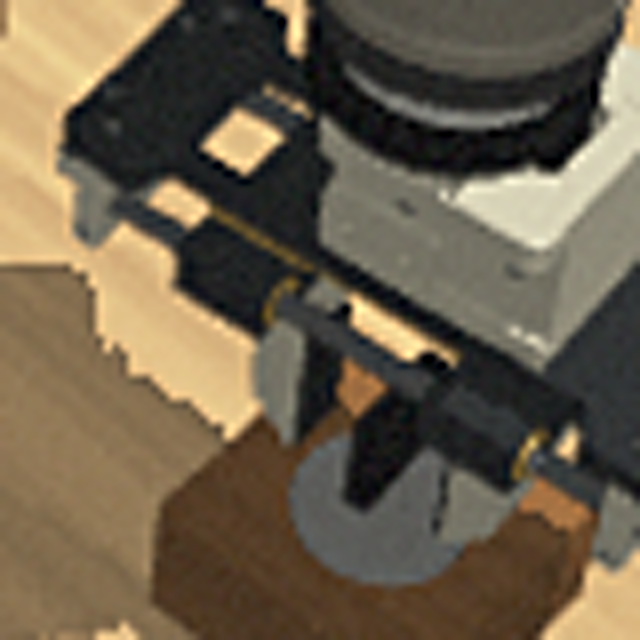

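Key stands by itself, slightly leaning. Withdraw upward.

>>> {"op": "send_rows", "data": {
  "series": [
    [0, 0, -0.008, 0, 0, 0, 0.5],
    [0, 0, -0.012, 0, 0, 0, 0.5],
    [0, 0, -0.015, 0, 0, 0, 0.5],
    [0, 0, -0.02, 0, 0, 0, 0.5],
    [0, 0, -0.02, 0, 0, 0, 0.5]
  ]
}}

```text
time: 19.15
tool_pos: [0.5533, -0.1813, 0.1458]
tool_rot: [3.141, -0.0, -2.987]
contact_force: [0.4, 0.0, -0.0]
opening: 0.0456
```

>>> {"op": "send_rows", "data": {
  "series": [
    [0.03, 0.0, -0.02, 0, 0, 0, 0.5],
    [0.03, 0, -0.02, 0, 0, 0, 0.5],
    [0.03, 0, 0, 0, 0, 0, 0.5],
    [0.03, 0, 0, 0, 0, 0, 0.5],
    [0, 0, 0, 0, 0, 0, 0.5]
  ]
}}

```text
time: 19.57
tool_pos: [0.4307, -0.1997, 0.1856]
tool_rot: [3.141, -0.002, -2.989]
contact_force: [1.1, -0.2, 0.8]
opening: 0.0457
```

>>> {"op": "send_rows", "data": {
  "series": [
    [0, 0, 0, 0, 0, 0, 0.5],
    [0, 0, 0, 0, 0, 0, 0.5],
    [0, 0, 0, 0, 0, 0, 0.5],
    [0, 0, 0, 0, 0, 0, 0.5],
    [0, 0, 0, 0, 0, 0, 0.5]
  ]
}}

```text
time: 19.98
tool_pos: [0.4356, -0.1996, 0.1845]
tool_rot: [3.141, -0.0, -2.987]
contact_force: [-0.6, -0.0, 0.1]
opening: 0.046
```

```bash
python3 st.py;python3 -c "
from h import *
from cell import imaging
d=imaging.read_camera('side');crop(d,235,155,170,150,4,'pics/s15.png')
d=imaging.read_camera('top');crop(d,220,130,210,150,3,'pics/t15.png')
"
```

```text
19.98 pos [ 0.4356 -0.1996  0.1845] yaw [ 3.1413e+00 -1.0000e-04 -2.9866e+00] F [-0.55 -0.04  0.08] M [ 0.045  0.032 -0.019] op 0.046 e6 [-0.052  0.002]
```

View pics/s15.png

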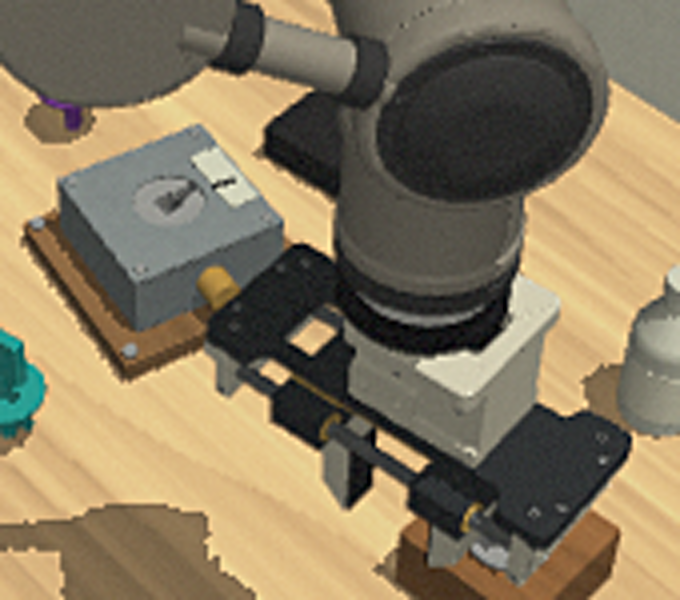

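View pics/t15.png

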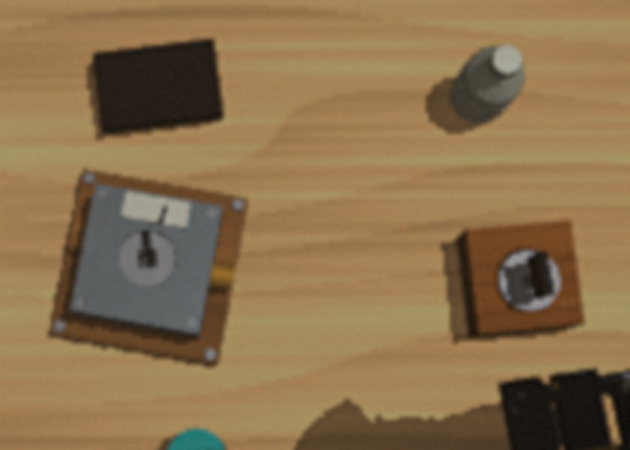

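```bash
python3 -c "
from h import *
from cell import imaging
d=imaging.read_camera('top');crop(d,380,205,35,35,18,'pics/t16.png');crop(d,245,185,50,50,12,'pics/t17.png');np.savez('top4.npz',**d)
"
```

```text
(no output)
```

View pics/t16.png

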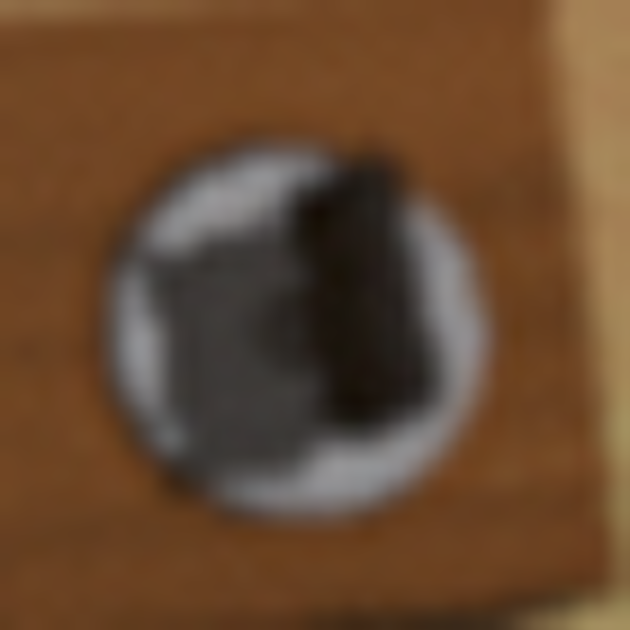

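View pics/t17.png

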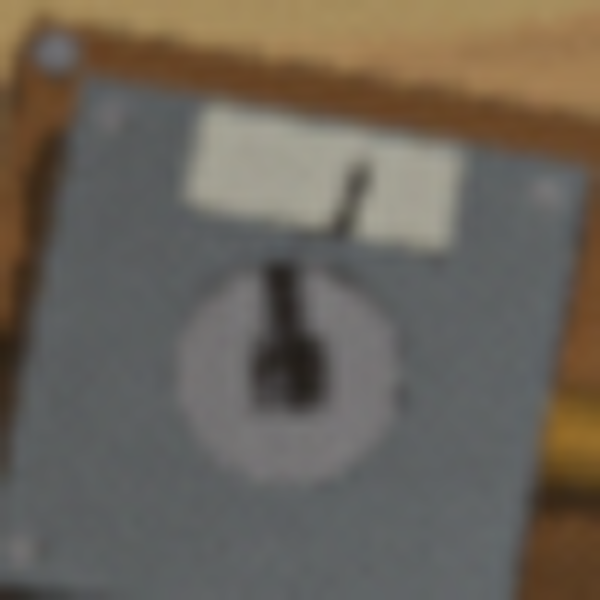

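```bash
python3 -c "
from h import *
d=load('top4.npz');d0=load('top0.npz')
c=cp(d,380,205,[(298,332)],.051,18)[0]; 
b=cp(d,380,205,[(382,290)],.105,18)[0]; print(c,b,(b-c)[:2]/.054)
for dd,u,v,q,s in ((d,245,185,[(365,165),(343,230)],12),(d0,230,180,[(318,143),(321,193)],8)):
    p=cp(dd,u,v,q,.067,s); e=p[0]-p[1]; print(np.arctan2(e[1],e[0]), [np.arctan2(*(x[:2]-[.5725,.1415])[::-1]) for x in p])
"
```

```text
[ 0.55308137 -0.1820536   0.051     ] [ 0.55209799 -0.18019274  0.105     ] [-0.01821072  0.03446038]
-0.32660477123891235 [np.float64(-0.34550210938543335), np.float64(-0.35405165341253764)]
0.05650462531628024 [np.float64(-0.034667361237862265), np.float64(-0.08258090781604974)]
```

```bash
python3 -c "
from cell import workorder
print(workorder.hand_in())"
```

```text
the job is handed in; nothing more can be done
None
```

The key is out of the lock and standing upright in the wooden block's bore, the pointer reads reset, and I handed the job in at about 20 s of the 72 s. No verdict came back.

**Turning to the stop:** I turned the key clockwise until the torque rose past the 0.1 N m drag to the firm stop. It peaked at about 0.35 N m on one reading. That is above the 0.2 N m you advised and right at the point given as 70 N, so I backed off at once. I had no direct reading of the contact force in the lock.

**Drawing it out:** I turned back under an upward pull of about 8 N until the key rose, at a key angle of about +0.3 rad. It then came straight out with no extra force, only its own weight.

**Setting it down:** I lowered it until it touched the bore's floor, let go, and moved the arm clear.

**Last checks:**
- **Pointer:** it has swung about 0.32–0.34 rad by the side camera. Top-camera readings scatter from 0.27 to 0.38, so one lies just below the 0.28 limit. It stayed there when the key turned back.
- **Key:** it leans about 0.04 rad and stands about 4 mm off the bore's axis. The gripper met the floor exactly at the height expected for full depth.
- **Other objects:** the flux bottle and charcoal block look unmoved in the last pictures. The stone dish was outside them, but the arm never worked near it. The robot touches nothing.

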